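# Tighten the turnbuckle clamp on a pierced copper plate

### The arm

A 6-joint arm with a two-finger parallel gripper is mounted at the origin on the work surface. World frame = base frame: x ahead of the robot, y to its left, z up, the work surface at z = 0. Lengths are in m, angles in rad, forces in N, time in s.
With the tool pointing down it reaches from about 0.35 to 0.775 m from the base axis. Payload 5.5 kg.
Tool frame: the origin (TCP) lies between the finger pads; the fingertips stand 19 mm ahead of it and the grasp point (between the pads) is the TCP; z points along the fingers, x is the direction in which the jaws open and shut, and the axes are right-handed (so a half turn about z gives the same grasp; the last joint's range is limited). The gripper opens to 85 mm and grips with 20 to 120 N. Pads are 22 mm wide; open, the fingers measure 114 mm over their backs; the gripper's body (76 mm by 85 mm) begins 54 mm behind the grasp point. The pads swing forward as they close: fully open they stand 13 mm farther back than shut.
Start: joints at [0.973, 0.313, 0.046, 1.304, 0, 1.431], TCP at [0.254, 0.516, 0.25] pointing down, gripper open.
Joint ranges: [-2.76, 2.76], [-0.86, 1.69], [-1.03, 1.26], [-2.2, 2.34], [-1.47, 1.5], [-3.14, 3.14]. Speed limits (rad/s): [2.57, 2.57, 3.14, 3.14, 3.14, 3.14].

### API

Orientations are given as a unit quaternion [w, x, y, z].
In Python, from workcell import env gives the robot as it stands. The module is installed in compiled form; this text tells all that it offers.
- The arm moves only by the tool carry_out, never from a script. Its argument "steps" is a list of rows, each a list of 7 numbers: the gripper command: -1 is shut, 1 is fully open, values between are in proportion, then the shift along the tool's x, y, z in m, then the turn, a rotation vector about the tool's x, y, z in rad. A call has 1 to 20 rows; each row shifts and turns the commanded pose from where the row before left it, along the tool's axes as they then stand; what a row does not reach is not made up. A row lasts 1/8 s, in which the tool goes at most 62.5 mm and 10.7 degrees, less where a joint would pass 70% of its speed; a pose out of reach is approached as far as the arm can. A call with a gripper value outside its range is refused whole. The fingers move at their own pace and stop on an object; "grip_force" is the grip in N (left out, the last holds). Time passes only in rows, so rows that do not move let the fingers close. It gives the time, the measured TCP pose, the force and the opening at its end, in the units of the state.
- env.get_state(): the state, without advancing time (a new reading comes with each control period).
- env.read_camera(name): name is "scene" or "side" or "wrist"; returns a dict with "color" (384x512x3 uint8, red, green, blue), "K" (3x3 intrinsics, pixels), "dist" ([k1, k2, p1, p2, k3] as OpenCV has them; the pictures are not rectified), "R" (3x3) and "t" (3): a world point X has camera coordinates R X + t. Camera axes: x right, y down, z forward; pixel columns grow to the right and rows downward; lengths in m; the calibration is good to about 2 mm. A picture is of the moment at which its call begins. There is no depth.
- env.hand_in(): hands the job in, once; it reports no verdict.
The state is a dict: "clock": time; "joint_pos": joint angles; "qvel": joint speeds; "tau": joint torques, N m; "tcp_pos": TCP position; "orientation": TCP orientation; "wrist_force": force on the tool from outside, world axes, zero at the start; "ft_torque": the same for the moment, N m; "finger_gap": finger opening in m.
Only numpy, scipy, OpenCV 4.12 (cv2) and the standard library are available. Lean on these libraries where they do the work, as an engineer would, in place of code of your own. Each camera call takes 0.05 s, during which the arm holds its last target. There are 200 camera calls.

### The job

The pierced copper plate lies loose between the two jaws of the goldsmith's turnbuckle clamp. Turn the pinned sleeve in the middle so that its top goes towards the plate, which draws both jaws in, until you feel both pads bear on the plate; then give it only about a sixth to a quarter of a turn more, so that the plate is held snugly but is not marked. Do not push on the plate itself, leave it lying flat on its bed and let go of the clamp; do not disturb the things lying around the clamp.

Things in the scene. Friction and masses are not known exactly. Their poses are not given: they have to be found in the camera images.
- clamp: Fixed wooden board of the clamp (250 x 260 x 14 mm, x -70 to +180), screwed to the bench. Origin: on the bench, straight below the middle of the sleeve. x: from the sleeve towards the plate's bed; y: along the sleeve, to the left jaw; z: up.
- sleeve_center (a point): Middle of the steel turnbuckle sleeve, on its axis, 70 mm above the bench; fixed, axes as the clamp's. Sleeve along y, 22 mm thick, 78 mm long, hexagonal ends. At its middle five straight pins, 7 mm thick, round ends, stand out radially 72 degrees apart, tips 50 mm from the axis. Nothing else within 55 mm along y of the middle rises above the sleeve.
- sleeve (a joint): Turn of the sleeve (rad), growing as it tightens (its top moves to clamp +x). At 0 one pin points straight up; at small positive values it leans that angle towards +x. Starts at 0 to 1, stays where left. Free turning takes a steady 0.19 N m of friction (3.8 N at a tip); from where both pads bear it rises by 0.073 N m per rad.
- jaw_left: Left jaw (clamp +y): steel cross-head 125 x 14 x 41 mm, top 82 mm above the bench, on a threaded end. Slides 1.91 mm inwards per rad; its frame equals the clamp's at sleeve angle 0. It carries a hand-set block with a sprung wooden pad (10 N/mm) facing the plate: face at y 37 to 41 mm at sleeve angle 0, differing each time and not reported.
- jaw_right: Right jaw (clamp -y), mirror image of the left, on the other threaded end; its own hand-set block differs independently of the left one.
- bed_center (a point): Centre of the top of the wooden bed on which the plate lies: at clamp x 83 mm, 45 mm above the bench; the bed is 70 mm along x, 80 mm along y. Axes as the clamp's.
- plate: The pierced copper plate, 44 mm along its x, 64 mm along its y (between the jaws), 5 mm thick; origin at the centre of its underside. Lies flat and loose on the bed between the pads, slides easily until both pads bear on it.
- file: Bystander, not to be disturbed: loose needle file with round wooden handle, 190 long, 15 thick, lying beside the clamp (sizes in mm).
- spare_plate: Bystander, not to be disturbed: loose smaller copper plate, 30 x 50 x 5, lying flat on the bench on the other side of the clamp (sizes in mm).
- disc: Bystander, not to be disturbed: loose copper disc, 26 across, 5 thick, lying on the clamp's board beyond the bed (sizes in mm).
Things that resemble listed ones, but are neither listed nor needed, are in the scene too. Leave any green or white look-alike of the plate alone.

How it is judged:
At the end, for the whole second after the job is handed in: Both jaws press on the copper plate with 8 to 45 N each (about 0.4 to 2.3 rad of sleeve past the point where both bear), the plate lies flat (within 4 degrees) and square (within 0.1 rad) on its bed, within 18 mm of the bed's middle along x, and sleeve and plate are at rest (contact force between jaw_left and plate between 8 and 45 N and contact force between jaw_right and plate between 8 and 45 N and velocity of joint sleeve between -0.05 and 0.05 rad/s and linear speed of plate below 0.01 m/s and x of plate in the frame of clamp between 0.065 and 0.101 m and z of plate in the frame of clamp between 0.042 and 0.05 m and angle between plate's own z axis and vertical below 0.07 rad and angle between the y axis of plate and the y axis of clamp, either way round below 0.1 rad); the robot touches nothing.
It fails at once if the plate is squeezed with more than 45 N by a jaw (contact force between any of jaw_left, jaw_right and plate above 45 N).
It fails at once if the robot presses on the plate itself (contact force between the arm and plate above 3 N).
It fails at once if a bystander is moved by more than 20 mm (distance of any of file, spare_plate, disc from where it was at the start of the episode above 0.02 m).
It also fails if it takes over 72 s, if anything falls off the work surface, if the arm or the gripper's body presses on something with over 40 N, if the wrist force passes 120 N, or if a joint passes its speed limit or range.

## Working session

There is one attempt and no reset: what is moved stays moved. The work goes in short steps, Python scripts to look and compute and a tool call to move; the robot and the scene stay as the last step left them, time stands still between calls to the robot, and variables do not carry over. Pictures are saved under pics/ and viewed, about 8 in all and at most 12, crops included, and the job is handed in when it is done.

Besides the shell and the picture viewer there is one more tool, called by a JSON object that holds its "method" and its "body". carry_out: Moves the arm, as the interface text tells. Its arguments: {"type":"object","properties":{"steps":{"type":"array","items":{"type":"array","items":{"type":"number"}}},"grip_force":{"type":"number"}},"required":["steps"]}

```bash
mkdir -p pics; cat > h.py <<'E'
import numpy as np, cv2
from workcell import env
def snap(n,f):
    c=env.read_camera(n); np.savez('pics/'+f+'.npz',**{k:np.array(v) for k,v in c.items()})
    cv2.imwrite('pics/'+f+'.png',c['color'][:,:,::-1]); return c
def ray(c,u,v):
    p=cv2.undistortPoints(np.array([[[u,v]]],float),np.array(c['K']),np.array(c['dist']))[0,0]
    R=np.array(c['R']);t=np.array(c['t']).ravel()
    d=R.T@np.array([p[0],p[1],1]);return -R.T@t,d
def onz(c,u,v,z):
    o,d=ray(c,u,v);return o+d*(z-o[2])/d[2]
def proj(c,X):
    R=np.array(c['R']);t=np.array(c['t']).ravel()
    return cv2.projectPoints(np.atleast_2d(np.array(X,float)),cv2.Rodrigues(R)[0],t,np.array(c['K']),np.array(c['dist']))[0][:,0]
E
python3 - <<'E'
from h import *
a=snap('scene','s0');b=snap('side','d0')
for c in(a,b):print(-np.array(c['R']).T@np.array(c['t']).ravel(), c['K'][0][0])
cv2.imwrite('pics/both.png',cv2.resize(np.vstack([a['color'],b['color']])[:,:,::-1],None,fx=.78,fy=.78))
print(env.get_state())
E
```

```text
[ 0.90335867 -0.52379644  0.67296418] 365.7204743678632
[ 0.15090811 -0.3565558   0.73409525] 367.5641695309054
{'clock': 0.1, 'joint_pos': array([9.73401958e-01, 3.13938470e-01, 4.51064953e-02, 1.30362180e+00,
       4.10543146e-06, 1.43121892e+00]), 'qvel': array([ 2.12886225e-04, -1.35153275e-03,  1.85528464e-03,  6.42518750e-04,
        1.57165990e-04, -9.43025945e-05]), 'tau': array([ 2.80256485e-03, -4.81725240e+01,  2.99243903e+01,  1.27350874e-02,
       -1.36248955e-04,  8.93306549e-06]), 'tcp_pos': array([0.25389851, 0.51543219, 0.24949622]), 'orientation': array([ 3.33706179e-04,  8.49114228e-01,  5.28208615e-01, -7.58570369e-04]), 'wrist_force': array([ 0.10225217, -0.06015693, -0.03016154]), 'ft_torque': array([ 0.03678595, -0.00770263, -0.02577327]), 'finger_gap': 0.08548042922784156}
```

View pics/both.png

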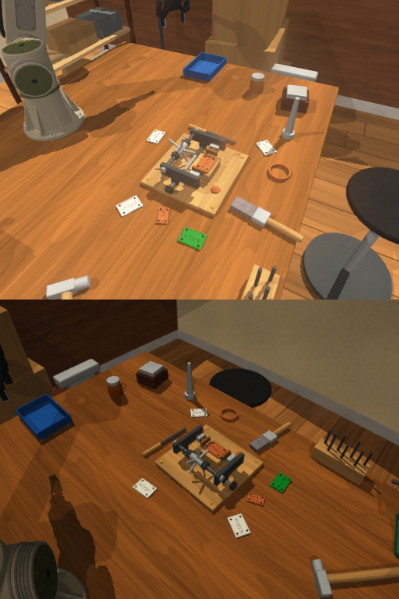

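```bash
python3 - <<'E'
from h import *
a=cv2.imread('pics/s0.png')[140:290,160:340];b=cv2.imread('pics/d0.png')[140:290,170:350]
cv2.imwrite('pics/c0.png',np.vstack([cv2.resize(x,(720,300*2),interpolation=cv2.INTER_CUBIC)[:, :] for x in(a,)]))
cv2.imwrite('pics/c1.png',cv2.resize(b,(720,600),interpolation=cv2.INTER_CUBIC))
E
```

```text
(no output)
```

View pics/c0.png

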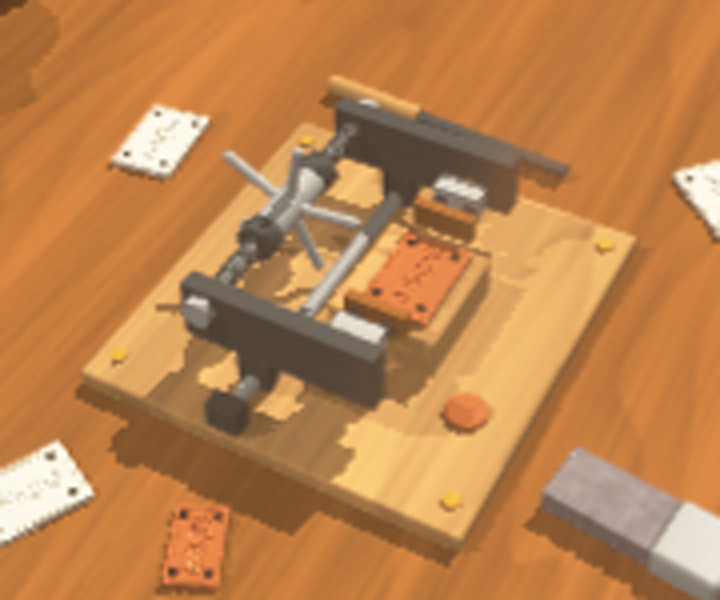

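View pics/c1.png

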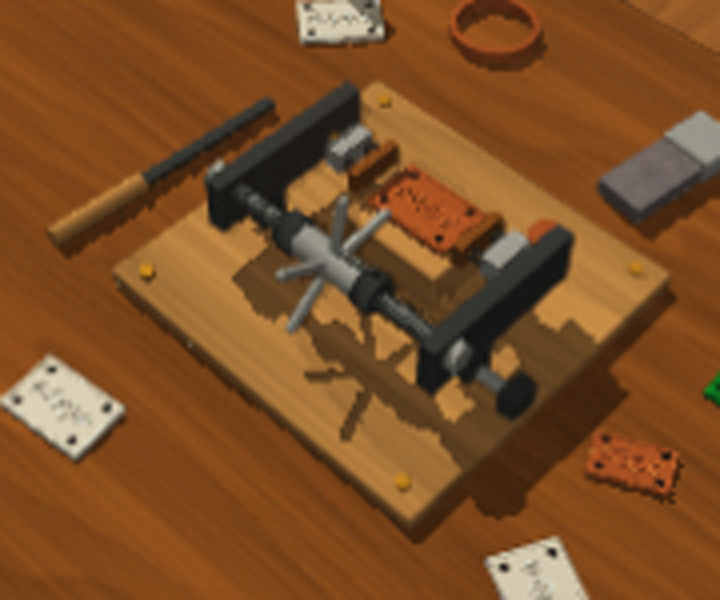

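```bash
cat > fit.py <<'E'
from h import *
from scipy.optimize import least_squares
a=dict(np.load('pics/s0.npz'));b=dict(np.load('pics/d0.npz'))
C=np.array([[-.07,-.13,.014],[.18,-.13,.014],[.18,.13,.014],[-.07,.13,.014]])
A=np.array([[83,373],[455,540],[636,238],[308,124]])/4+[160,140]
B=np.array([[413,527],[668,277],[378,85],[115,272]])/4+[170,140]
def W(p,X):
    c,s=np.cos(p[2]),np.sin(p[2]);X=np.atleast_2d(X)
    return X@np.array([[c,-s,0],[s,c,0],[0,0,1]]).T+[p[0],p[1],0]
f=lambda p:np.r_[(proj(a,W(p,C))-A).ravel(),(proj(b,W(p,C))-B).ravel()]
p0=onz(a,*A.mean(0),.014)
best=min((least_squares(f,[p0[0],p0[1],y]) for y in(0,1.5,3,-1.5)),key=lambda r:r.cost)
p=best.x
if __name__=='__main__':
    print(p,np.round(f(p),1))
    ta=np.array([[228,155],[358,222],[320,265]])/4+[160,140]
    tb=np.array([[342,200],[388,213],[282,275],[292,325]])/4+[170,140]
    cost=lambda th:sum(min(np.linalg.norm(proj(c,W(p,[[.05*np.sin(th+k*2*np.pi/5),0,.07+.05*np.cos(th+k*2*np.pi/5)] for k in range(5)]))-t,axis=1))**2 for c,T in((a,ta),(b,tb)) for t in T)
    ths=np.arange(0,1.2566,.02);cs=[cost(t) for t in ths];i=np.argmin(cs);print(ths[i],cs[i])
    for c,o in((a,[160,140]),(b,[170,140])):
        print(np.round((proj(c,W(p,[[.05*np.sin(ths[i]+k*2*np.pi/5),0,.07+.05*np.cos(ths[i]+k*2*np.pi/5)] for k in range(5)]))-o)*4))
    print('plate corners pred', np.round((proj(a,W(p,[[.083+.022*i,.032*j,.05] for i,j in((-1,-1),(1,-1),(1,1),(-1,1))]))-[160,140])*4))
    print('sleeve',W(p,[0,0,.07]))
E
python3 fit.py
```

```text
[ 0.55843903  0.01921418 -0.02600517] [-1.7 -0.7  0.8  0.8  0.5 -0.5 -1.6 -1.2 -0.3 -0.6  2.2 -0.2  0.4 -1.5
 -1.3 -0.6]
0.18 12.851248805346607
[[296. 148.]
 [359. 224.]
 [321. 270.]
 [241. 227.]
 [223. 153.]]
[[345. 199.]
 [391. 212.]
 [358. 292.]
 [290. 334.]
 [279. 280.]]
plate corners pred [[350. 297.]
 [418. 324.]
 [467. 253.]
 [402. 229.]]
sleeve [[0.55843903 0.01921418 0.07      ]]
```

The copper plate meant is the one on the bed between the pads, at crop pixel (420,275). The loose copper one at (195,545) is the spare, and the green and white ones are look-alikes. The clamp is at (0.558, 0.019) with yaw -0.026. The sleeve starts at about 0.18 rad. I'll move above it with the gripper shut.

{"method": "carry_out", "body": {"steps": [[-1, 0, 0, 0, 0, 0, -0.144], [-1, 0, 0, 0, 0, 0, -0.144], [-1, 0, 0, 0, 0, 0, -0.144], [-1, -0.0407, 0.0252, 0, 0, 0, 0], [-1, -0.0407, 0.0252, 0, 0, 0, 0], [-1, -0.0407, 0.0252, 0, 0, 0, 0], [-1, -0.0407, 0.0252, 0, 0, 0, 0], [-1, -0.0407, 0.0252, 0, 0, 0, 0], [-1, -0.0407, 0.0252, 0, 0, 0, 0], [-1, -0.0407, 0.0252, 0, 0, 0, 0], [-1, -0.0407, 0.0252, 0, 0, 0, 0], [-1, -0.0407, 0.0252, 0, 0, 0, 0], [-1, -0.0407, 0.0252, 0, 0, 0, 0], [-1, -0.0407, 0.0252, 0, 0, 0, 0], [-1, -0.0407, 0.0252, 0, 0, 0, 0], [-1, 0, 0, 0, 0, 0, 0], [-1, 0, 0, 0, 0, 0, 0]]}}

```text
clock: 2.22
tcp_pos: [0.5433, 0.0199, 0.2497]
orientation: [-0.001, 0.716, 0.698, -0.0]
wrist_force: [-0.1, 0.3, 0.1]
finger_gap: -0.0001
```

```bash
python3 - <<'E'
from h import *
from fit import p,W
from scipy.spatial.transform import Rotation as Ro
s=env.get_state();q=s['orientation']
R=Ro.from_quat(q[[1,2,3,0]]).as_matrix();print(s['tcp_pos'],s['clock'],s['finger_gap'],s['wrist_force'],s['ft_torque']);print(R.round(3))
c=snap('wrist','w0')
im=c['color'][:,:,::-1].copy()
for k in range(5):
    t=.18+k*2*np.pi/5
    u=proj(c,W(p,[.05*np.sin(t),0,.07+.05*np.cos(t)]))[0];print(k,u); 
    cv2.circle(im,tuple(int(v) for v in u),4,(255,0,0),1)
for v in proj(c,W(p,[[.083+.022*i,.032*j,.05] for i,j in((-1,-1),(1,-1),(1,1),(-1,1))])): cv2.circle(im,tuple(int(x) for x in v),4,(255,0,255),1)
cv2.imwrite('pics/w0m.png',im)
E
```

```text
[0.54328719 0.01986281 0.24974283] 2.225 -0.00012137274127672576 [-0.08745613  0.34589847  0.12189099] [-0.02408253  0.0187087   0.02914902]
[[ 0.026  1.    -0.002]
 [ 1.    -0.026  0.001]
 [ 0.001 -0.002 -1.   ]]
0 [260.92469538 214.36609655]
1 [260.96038834 237.78517365]
2 [260.88365334 194.49916362]
3 [260.79773362 143.39720053]
4 [260.80456932 144.74378769]
```

View pics/w0m.png

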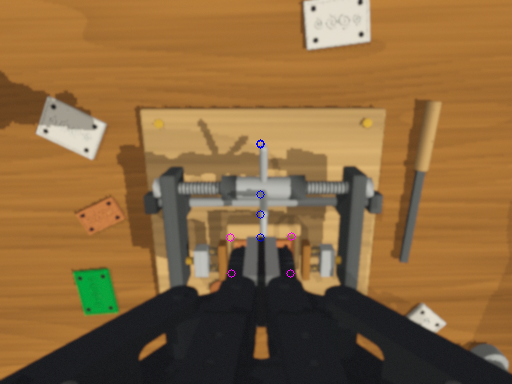

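The wrist view shows the sleeve at row 187 and the pins in column 263, 2 px from the prediction. The pads are at (222,262) and (306,262), and the fit agrees. I'll descend between the pins.

{"method": "carry_out", "body": {"steps": [[-1, 0, 0, 0.03, 0, 0, 0], [-1, 0, 0, 0.035, 0, 0, 0], [-1, 0, 0, 0.03, 0, 0, 0], [-1, 0, 0, 0.02, 0, 0, 0], [-1, 0, 0, 0.012, 0, 0, 0], [-1, 0, 0, 0.01, 0, 0, 0], [-1, 0, 0, 0, 0, 0, 0]]}}

```text
clock: 3.15
tcp_pos: [0.5436, 0.0202, 0.1131]
orientation: [-0.0, 0.716, 0.698, -0.0]
wrist_force: [-0.3, -0.0, 0.5]
finger_gap: -0.0
```

```bash
cat > st.py <<'E'
from h import *
from fit import p,W
s=env.get_state();t=s['tcp_pos'];F=s['wrist_force'];M=s['ft_torque']
c,n=np.cos(p[2]),np.sin(p[2]);d=t-[p[0],p[1],.07]
ax=np.array([-n,c,0])
print('clock',s['clock'],'clamp',np.round([(d[0]*c+d[1]*n)*1e3,(-d[0]*n+d[1]*c)*1e3,t[2]*1e3],1),'F',F.round(2),'M',M.round(3),'tau(tcp ref)',round(float(ax@(M+np.cross(d,F))),3))
E
python3 st.py
```

```text
clock 3.15 clamp [-14.9   0.6 113.1] F [-0.29 -0.04  0.48] M [-0.008  0.024 -0.015] tau(tcp ref) 0.018
```

{"method": "carry_out", "body": {"steps": [[-1, 0, 0.004, 0, 0, 0, 0], [-1, 0, 0.003, 0, 0, 0, 0], [-1, 0, 0.003, 0, 0, 0, 0]]}}

```text
clock: 3.52
tcp_pos: [0.5521, 0.0197, 0.1134]
orientation: [-0.001, 0.716, 0.698, -0.001]
wrist_force: [-6.9, -0.2, 2.2]
finger_gap: -0.0001
```

```bash
python3 st.py
```

```text
clock 3.525 clamp [ -6.4   0.3 113.4] F [-6.92 -0.23  2.15] M [ 0.026  1.367 -0.019] tau(tcp ref) 1.081
```

{"method": "carry_out", "body": {"steps": [[-1, 0, 0.003, 0, 0, 0, 0], [-1, 0, 0.003, 0, 0, 0, 0]]}}

```text
clock: 3.78
tcp_pos: [0.557, 0.0195, 0.1127]
orientation: [-0.002, 0.716, 0.698, -0.002]
wrist_force: [-7.2, 0.5, 0.5]
finger_gap: -0.0001
```

```bash
python3 st.py
```

```text
clock 3.775 clamp [ -1.4   0.3 112.7] F [-7.15  0.46  0.5 ] M [0.002 1.712 0.036] tau(tcp ref) 1.406
```

{"method": "carry_out", "body": {"steps": [[-1, 0, 0.003, 0, 0, 0, 0], [-1, 0, 0.003, 0, 0, 0, 0]]}}

```text
clock: 4.03
tcp_pos: [0.5622, 0.0193, 0.1121]
orientation: [-0.003, 0.716, 0.698, -0.003]
wrist_force: [-8.0, -0.9, 0.8]
finger_gap: -0.0002
```

```bash
python3 st.py; python3 -c "
from h import *
c=snap('side','d1');cv2.imwrite('pics/d1c.png',cv2.resize(cv2.imread('pics/d1.png')[140:290,170:350],(720,600),interpolation=cv2.INTER_CUBIC))"
```

```text
clock 4.025 clamp [  3.8   0.2 112.1] F [-7.96 -0.87  0.76] M [-0.109  1.575 -0.   ] tau(tcp ref) 1.235
```

View pics/d1c.png

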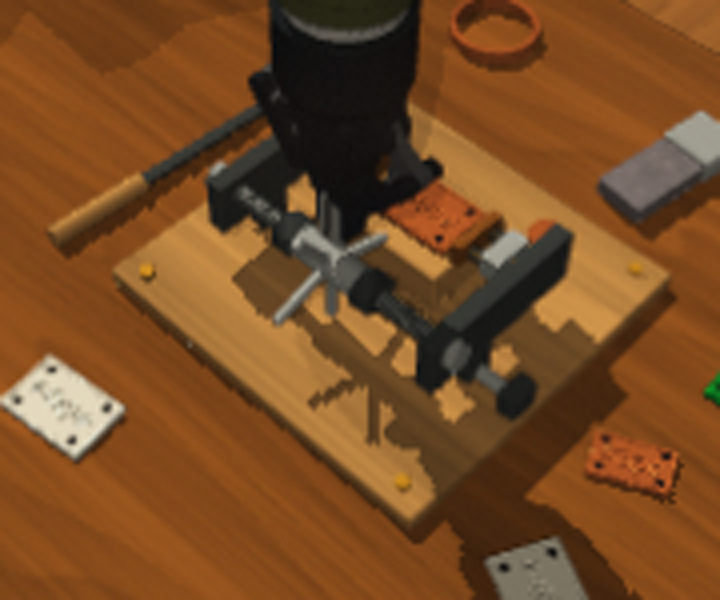

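```bash
cat >> st.py <<'E'
HW=11.
x=(d[0]*c+d[1]*n)*1e3+HW;z=t[2]*1e3-19-70
Fx=-(F[0]*c+F[1]*n);Fz=-F[2]
print('edge x,z',round(x,1),round(z,1),'pin a',round(np.arctan2(x,z)+np.arcsin(3.5/np.hypot(x,z)),3),'tau',round((z*Fx-x*Fz)/1e3,3))
E
python3 st.py; python3 - <<'E'
from h import *
from fit import p,W
b=dict(np.load('pics/d1.npz'))
T=np.array([[328,195],[385,240],[278,320]])/4+[170,140]
pr=lambda th:proj(b,W(p,[[.05*np.sin(th+k*2*np.pi/5),0,.07+.05*np.cos(th+k*2*np.pi/5)] for k in range(5)]))
cs={t:sum(min(np.linalg.norm(pr(t)-q,axis=1))**2 for q in T) for t in np.arange(0,1.2566,.02)}
t=min(cs,key=cs.get);print(t,cs[t],((pr(t)-[170,140])*4).round())
E
```

```text
clock 4.075 clamp [4.500e+00 1.000e-01 1.123e+02] F [-8.1  -0.13 -1.49] M [-0.011  1.529 -0.024] tau(tcp ref) 1.193
edge x,z 15.5 23.3 pin a 0.714 tau 0.165
0.34 83.3288003877299 [[354. 195.]
 [391. 220.]
 [349. 301.]
 [284. 333.]
 [284. 268.]]
```

```bash
python3 - <<'E'
from h import *
from fit import p,W
b=dict(np.load('pics/d1.npz'))
for t in (.55,.65,.7,.75,.85):
  print(t,((proj(b,W(p,[[.05*np.sin(t+k*2*np.pi/5),0,.07+.05*np.cos(t+k*2*np.pi/5)] for k in range(5)]))-[170,140])*4).round().tolist())
E
```

```text
0.55 [[366.0, 191.0], [389.0, 233.0], [337.0, 312.0], [278.0, 328.0], [293.0, 252.0]]
0.65 [[370.0, 191.0], [387.0, 239.0], [332.0, 317.0], [275.0, 325.0], [298.0, 244.0]]
0.7 [[373.0, 191.0], [386.0, 242.0], [329.0, 319.0], [274.0, 323.0], [301.0, 241.0]]
0.75 [[375.0, 191.0], [385.0, 246.0], [326.0, 321.0], [274.0, 321.0], [303.0, 237.0]]
0.85 [[379.0, 192.0], [382.0, 252.0], [320.0, 325.0], [273.0, 316.0], [309.0, 230.0]]
```

{"method": "carry_out", "body": {"steps": [[-1, 0, -0.003, 0, 0, 0, 0], [-1, 0, 0, -0.016, 0, 0, 0], [-1, 0, 0, -0.016, 0, 0, 0], [-1, 0, -0.024, 0, 0, 0, 0], [-1, 0, -0.024, 0, 0, 0, 0], [-1, 0, 0, 0.016, 0, 0, 0], [-1, 0, 0, 0.016, 0, 0, 0], [-1, 0, 0.006, 0, 0, 0, 0], [-1, 0, 0.006, 0, 0, 0, 0], [-1, 0, 0.006, 0, 0, 0, 0], [-1, 0, 0.006, 0, 0, 0, 0], [-1, 0, 0.006, 0, 0, 0, 0], [-1, 0, 0.006, 0, 0, 0, 0], [-1, 0, 0.006, 0, 0, 0, 0]]}}

```text
clock: 5.82
tcp_pos: [0.5556, 0.0199, 0.1145]
orientation: [-0.001, 0.716, 0.698, -0.001]
wrist_force: [-7.5, 0.8, 0.8]
finger_gap: -0.0001
```

```bash
python3 st.py
```

```text
clock 5.825 clamp [ -2.9   0.6 114.5] F [-7.52  0.84  0.75] M [0.209 1.486 0.065] tau(tcp ref) 1.157
edge x,z 8.1 25.5 pin a 0.439 tau 0.199
```

{"method": "carry_out", "body": {"steps": [[-1, 0, 0.003, 0, 0, 0, 0], [-1, 0, 0.003, 0, 0, 0, 0]]}}

```text
clock: 6.08
tcp_pos: [0.5603, 0.0197, 0.1135]
orientation: [-0.002, 0.716, 0.698, -0.002]
wrist_force: [-7.4, 0.1, -0.6]
finger_gap: 0.0001
```

```bash
python3 st.py
```

```text
clock 6.075 clamp [  1.8   0.6 113.5] F [-7.38  0.11 -0.61] M [-0.026  1.6    0.023] tau(tcp ref) 1.279
edge x,z 12.8 24.5 pin a 0.609 tau 0.173
```

{"method": "carry_out", "body": {"steps": [[-1, 0, 0.003, 0, 0, 0, 0]]}}

```text
clock: 6.2
tcp_pos: [0.5632, 0.0194, 0.1135]
orientation: [-0.002, 0.716, 0.698, -0.002]
wrist_force: [-7.7, -1.0, 0.6]
finger_gap: -0.0
```

```bash
python3 st.py
```

```text
clock 6.2 clamp [  4.8   0.4 113.5] F [-7.66 -1.01  0.59] M [-0.099  1.575 -0.003] tau(tcp ref) 1.237
edge x,z 15.8 24.5 pin a 0.693 tau 0.196
```

{"method": "carry_out", "body": {"steps": [[-1, 0, -0.003, 0, 0, 0, 0], [-1, 0, 0, -0.016, 0, 0, 0], [-1, 0, 0, -0.016, 0, 0, 0], [-1, 0, -0.024, 0, 0, 0, 0], [-1, 0, -0.024, 0, 0, 0, 0], [-1, 0, 0, 0.016, 0, 0, 0], [-1, 0, 0, 0.016, 0, 0, 0], [-1, 0, 0.006, 0, 0, 0, 0], [-1, 0, 0.006, 0, 0, 0, 0], [-1, 0, 0.006, 0, 0, 0, 0], [-1, 0, 0.006, 0, 0, 0, 0], [-1, 0, 0.006, 0, 0, 0, 0], [-1, 0, 0.006, 0, 0, 0, 0], [-1, 0, 0.006, 0, 0, 0, 0]]}}

```text
clock: 7.95
tcp_pos: [0.5556, 0.0199, 0.1146]
orientation: [-0.001, 0.716, 0.698, -0.001]
wrist_force: [-6.5, 0.7, 1.0]
finger_gap: -0.0
```

```bash
python3 st.py
```

```text
clock 7.95 clamp [ -2.8   0.6 114.6] F [-6.48  0.74  0.99] M [0.21  1.445 0.018] tau(tcp ref) 1.163
edge x,z 8.2 25.6 pin a 0.44 tau 0.174
```

{"method": "carry_out", "body": {"steps": [[-1, 0, 0.003, 0, 0, 0, 0], [-1, 0, 0.003, 0, 0, 0, 0]]}}

```text
clock: 8.2
tcp_pos: [0.5603, 0.0197, 0.1136]
orientation: [-0.002, 0.716, 0.698, -0.002]
wrist_force: [-8.2, 0.7, 0.9]
finger_gap: 0.0
```

```bash
python3 st.py
```

```text
clock 8.2 clamp [  1.9   0.5 113.6] F [-8.17  0.69  0.88] M [0.04  1.659 0.039] tau(tcp ref) 1.302
edge x,z 12.9 24.6 pin a 0.609 tau 0.212
```

{"method": "carry_out", "body": {"steps": [[-1, 0, 0.003, 0, 0, 0, 0]]}}

```text
clock: 8.32
tcp_pos: [0.5633, 0.0194, 0.1135]
orientation: [-0.002, 0.716, 0.698, -0.002]
wrist_force: [-7.3, -1.4, -0.0]
finger_gap: -0.0003
```

```bash
python3 st.py
```

```text
clock 8.325 clamp [  4.8   0.3 113.5] F [-7.26 -1.35 -0.04] M [-0.044  1.623  0.035] tau(tcp ref) 1.306
edge x,z 15.8 24.5 pin a 0.693 tau 0.177
```

{"method": "carry_out", "body": {"steps": [[-1, 0, -0.003, 0, 0, 0, 0], [-1, 0, 0, -0.016, 0, 0, 0], [-1, 0, 0, -0.016, 0, 0, 0], [-1, 0, -0.024, 0, 0, 0, 0], [-1, 0, -0.024, 0, 0, 0, 0], [-1, 0, 0, 0.016, 0, 0, 0], [-1, 0, 0, 0.016, 0, 0, 0], [-1, 0, 0.006, 0, 0, 0, 0], [-1, 0, 0.006, 0, 0, 0, 0], [-1, 0, 0.006, 0, 0, 0, 0], [-1, 0, 0.006, 0, 0, 0, 0], [-1, 0, 0.006, 0, 0, 0, 0]]}}

```text
clock: 9.82
tcp_pos: [0.5445, 0.0202, 0.1151]
orientation: [-0.001, 0.716, 0.698, -0.0]
wrist_force: [-8.5, 1.5, 5.7]
finger_gap: -0.0002
```

```bash
python3 st.py
```

```text
clock 9.825 clamp [-13.9   0.6 115.1] F [-8.52  1.51  5.66] M [0.319 1.411 0.043] tau(tcp ref) 1.113
edge x,z -2.9 26.1 pin a 0.022 tau 0.206
```

{"method": "carry_out", "body": {"steps": [[-1, 0, 0.004, 0, 0, 0, 0], [-1, 0, 0.004, 0, 0, 0, 0]]}}

```text
clock: 10.07
tcp_pos: [0.552, 0.02, 0.1149]
orientation: [-0.001, 0.716, 0.698, -0.0]
wrist_force: [-6.6, 1.3, 4.6]
finger_gap: 0.0003
```

```bash
python3 st.py
```

```text
clock 10.075 clamp [ -6.4   0.6 114.9] F [-6.6   1.27  4.62] M [ 0.247  1.306 -0.011] tau(tcp ref) 1.044
edge x,z 4.6 25.9 pin a 0.308 tau 0.193
```

{"method": "carry_out", "body": {"steps": [[-1, 0, 0.002, 0, 0, 0, 0], [-1, 0, 0.002, 0, 0, 0, 0]]}}

```text
clock: 10.32
tcp_pos: [0.5557, 0.0199, 0.1146]
orientation: [-0.001, 0.716, 0.698, -0.001]
wrist_force: [-6.7, 0.4, 2.3]
finger_gap: -0.0
```

```bash
python3 st.py
```

```text
clock 10.325 clamp [ -2.7   0.6 114.6] F [-6.67  0.36  2.29] M [0.207 1.29  0.046] tau(tcp ref) 1.004
edge x,z 8.3 25.6 pin a 0.443 tau 0.19
```

{"method": "carry_out", "body": {"steps": [[-1, 0, 0.002, 0, 0, 0, 0]]}}

```text
clock: 10.45
tcp_pos: [0.5572, 0.0198, 0.1143]
orientation: [-0.001, 0.716, 0.698, -0.001]
wrist_force: [-6.4, 0.5, 0.7]
finger_gap: -0.0
```

```bash
python3 st.py
```

```text
clock 10.45 clamp [ -1.2   0.5 114.3] F [-6.39  0.46  0.71] M [0.202 1.471 0.013] tau(tcp ref) 1.193
edge x,z 9.8 25.3 pin a 0.498 tau 0.169
```

{"method": "carry_out", "body": {"steps": [[-1, 0, 0.002, 0, 0, 0, 0]]}}

```text
clock: 10.58
tcp_pos: [0.5587, 0.0197, 0.1139]
orientation: [-0.002, 0.716, 0.698, -0.002]
wrist_force: [-7.8, 0.7, 0.7]
finger_gap: -0.0003
```

```bash
python3 st.py
```

```text
clock 10.575 clamp [  0.2   0.5 113.9] F [-7.81  0.72  0.73] M [0.154 1.615 0.072] tau(tcp ref) 1.275
edge x,z 11.2 24.9 pin a 0.552 tau 0.203
```

{"method": "carry_out", "body": {"steps": [[-1, 0, 0.002, 0, 0, 0, 0]]}}

```text
clock: 10.7
tcp_pos: [0.5601, 0.0197, 0.1135]
orientation: [-0.002, 0.716, 0.698, -0.002]
wrist_force: [-9.0, 0.0, -0.9]
finger_gap: 0.0001
```

```bash
python3 st.py
```

```text
clock 10.7 clamp [  1.7   0.6 113.5] F [-9.05  0.04 -0.92] M [0.162 1.846 0.013] tau(tcp ref) 1.457
edge x,z 12.7 24.5 pin a 0.603 tau 0.21
```

{"method": "carry_out", "body": {"steps": [[-1, 0, 0.003, 0, 0, 0, 0]]}}

```text
clock: 10.82
tcp_pos: [0.5628, 0.0195, 0.1134]
orientation: [-0.002, 0.716, 0.698, -0.002]
wrist_force: [-8.7, 0.2, 0.2]
finger_gap: 0.0002
```

```bash
python3 st.py
```

```text
clock 10.825 clamp [  4.3   0.4 113.4] F [-8.71  0.24  0.15] M [-0.069  1.807  0.02 ] tau(tcp ref) 1.426
edge x,z 15.3 24.4 pin a 0.683 tau 0.215
```

{"method": "carry_out", "body": {"steps": [[-1, 0, -0.003, 0, 0, 0, 0], [-1, 0, 0, -0.016, 0, 0, 0], [-1, 0, 0, -0.016, 0, 0, 0], [-1, 0, -0.024, 0, 0, 0, 0], [-1, 0, -0.024, 0, 0, 0, 0], [-1, 0, 0, 0.016, 0, 0, 0], [-1, 0, 0, 0.016, 0, 0, 0], [-1, 0, 0.006, 0, 0, 0, 0], [-1, 0, 0.006, 0, 0, 0, 0], [-1, 0, 0.006, 0, 0, 0, 0], [-1, 0, 0.006, 0, 0, 0, 0], [-1, 0, 0.006, 0, 0, 0, 0]]}}

```text
clock: 12.32
tcp_pos: [0.5442, 0.0203, 0.1151]
orientation: [-0.001, 0.716, 0.698, -0.0]
wrist_force: [-8.0, 2.5, 6.4]
finger_gap: 0.0004
```

```bash
python3 st.py
```

```text
clock 12.325 clamp [-14.3   0.7 115.1] F [-8.01  2.52  6.43] M [0.382 1.585 0.042] tau(tcp ref) 1.322
edge x,z -3.3 26.1 pin a 0.008 tau 0.189
```

{"method": "carry_out", "body": {"steps": [[-1, 0, 0.003, 0, 0, 0, 0]]}}

```text
clock: 12.45
tcp_pos: [0.5469, 0.0202, 0.1151]
orientation: [-0.001, 0.716, 0.698, -0.001]
wrist_force: [-9.1, 1.8, 7.0]
finger_gap: -0.0002
```

```bash
python3 st.py
```

```text
clock 12.45 clamp [-11.6   0.7 115.1] F [-9.1   1.8   6.99] M [0.321 1.697 0.071] tau(tcp ref) 1.374
edge x,z -0.6 26.1 pin a 0.112 tau 0.234
```

{"method": "carry_out", "body": {"steps": [[-1, 0, 0.003, 0, 0, 0, 0]]}}

```text
clock: 12.58
tcp_pos: [0.5495, 0.0201, 0.115]
orientation: [-0.001, 0.716, 0.698, -0.001]
wrist_force: [-9.5, 1.4, 5.6]
finger_gap: -0.0002
```

```bash
python3 st.py
```

```text
clock 12.575 clamp [ -8.9   0.7 115. ] F [-9.51  1.39  5.57] M [0.347 1.658 0.013] tau(tcp ref) 1.287
edge x,z 2.1 26.0 pin a 0.214 tau 0.26
```

{"method": "carry_out", "body": {"steps": [[-1, 0, 0.003, 0, 0, 0, 0]]}}

```text
clock: 12.7
tcp_pos: [0.5524, 0.0201, 0.1149]
orientation: [-0.001, 0.716, 0.698, -0.001]
wrist_force: [-7.1, 1.3, 3.9]
finger_gap: -0.0002
```

```bash
python3 st.py
```

```text
clock 12.7 clamp [ -6.1   0.7 114.9] F [-7.12  1.31  3.94] M [0.247 1.685 0.   ] tau(tcp ref) 1.394
edge x,z 4.9 25.9 pin a 0.321 tau 0.204
```

{"method": "carry_out", "body": {"steps": [[-1, 0, 0.002, 0, 0, 0, 0]]}}

```text
clock: 12.82
tcp_pos: [0.5543, 0.02, 0.1147]
orientation: [-0.001, 0.716, 0.698, -0.001]
wrist_force: [-9.3, 0.6, 4.5]
finger_gap: -0.0
```

```bash
python3 st.py
```

```text
clock 12.825 clamp [ -4.2   0.7 114.7] F [-9.29  0.64  4.52] M [ 0.343  1.664 -0.014] tau(tcp ref) 1.275
edge x,z 6.8 25.7 pin a 0.392 tau 0.27
```

{"method": "carry_out", "body": {"steps": [[-1, 0, 0.002, 0, 0, 0, 0]]}}

```text
clock: 12.95
tcp_pos: [0.556, 0.02, 0.1145]
orientation: [-0.002, 0.716, 0.698, -0.001]
wrist_force: [-8.6, 0.7, 2.9]
finger_gap: 0.0002
```

```bash
python3 st.py
```

```text
clock 12.95 clamp [ -2.4   0.7 114.5] F [-8.6   0.69  2.87] M [0.267 1.685 0.059] tau(tcp ref) 1.315
edge x,z 8.6 25.5 pin a 0.455 tau 0.244
```

{"method": "carry_out", "body": {"steps": [[-1, 0, 0.002, 0, 0, 0, 0]]}}

```text
clock: 13.08
tcp_pos: [0.5575, 0.0199, 0.1142]
orientation: [-0.002, 0.716, 0.698, -0.002]
wrist_force: [-8.8, 1.2, 2.3]
finger_gap: -0.0001
```

```bash
python3 st.py
```

```text
clock 13.075 clamp [ -1.    0.6 114.2] F [-8.81  1.16  2.29] M [ 0.214  1.901 -0.01 ] tau(tcp ref) 1.518
edge x,z 10.0 25.2 pin a 0.507 tau 0.246
```

{"method": "carry_out", "body": {"steps": [[-1, 0, 0.002, 0, 0, 0, 0]]}}

```text
clock: 13.2
tcp_pos: [0.5589, 0.0199, 0.1138]
orientation: [-0.003, 0.716, 0.698, -0.002]
wrist_force: [-10.6, 1.3, 0.6]
finger_gap: 0.0002
```

```bash
python3 st.py;python3 - <<'E'
from h import *
L=[]
for i in range(6):
    env.read_camera('side');s=env.get_state();L.append(np.r_[s['wrist_force'],s['ft_torque'][1],s['tcp_pos']])
print(np.round(L,3))
E
python3 st.py
```

```text
clock 13.2 clamp [  0.4   0.7 113.8] F [-10.63   1.26   0.59] M [0.151 2.064 0.027] tau(tcp ref) 1.6
edge x,z 11.4 24.8 pin a 0.559 tau 0.272
[[-9.124  0.667  1.956  1.935  0.559  0.02   0.114]
 [-9.342  1.191  0.773  1.856  0.559  0.02   0.114]
 [-9.204  0.975  1.05   1.895  0.559  0.02   0.114]
 [-9.412  1.652  1.316  1.836  0.559  0.02   0.114]
 [-8.78   1.971  1.833  1.838  0.559  0.02   0.114]
 [-9.582  1.007  1.748  1.87   0.559  0.02   0.114]]
clock 13.5 clamp [  0.6   0.6 113.8] F [-9.58  1.01  1.75] M [ 0.234  1.87  -0.015] tau(tcp ref) 1.454
edge x,z 11.6 24.8 pin a 0.566 tau 0.258
```

{"method": "carry_out", "body": {"steps": [[-1, 0, 0.003, 0, 0, 0, 0], [-1, 0, 0.003, 0, 0, 0, 0]]}}

```text
clock: 13.75
tcp_pos: [0.5633, 0.0196, 0.1129]
orientation: [-0.004, 0.716, 0.698, -0.003]
wrist_force: [-11.4, 0.2, -0.6]
finger_gap: 0.0002
```

```bash
python3 st.py
```

```text
clock 13.75 clamp [  4.9   0.5 112.9] F [-11.36   0.24  -0.61] M [-0.035  2.515  0.01 ] tau(tcp ref) 2.029
edge x,z 15.9 23.9 pin a 0.709 tau 0.262
```

{"method": "carry_out", "body": {"steps": [[-1, 0, 0.002, 0, 0, 0, 0]]}}

```text
clock: 13.88
tcp_pos: [0.566, 0.0193, 0.1132]
orientation: [-0.003, 0.716, 0.698, -0.003]
wrist_force: [-10.1, -0.8, 1.6]
finger_gap: -0.0003
```

```bash
python3 st.py;python3 - <<'E'
from h import *
L=[]
for i in range(6):
    env.read_camera('side');s=env.get_state();L.append(np.r_[s['wrist_force'],s['ft_torque'][1],s['tcp_pos']])
print(np.mean(L,0).round(4))
E
python3 st.py
```

```text
clock 13.875 clamp [  7.5   0.3 113.2] F [-10.07  -0.81   1.58] M [-0.193  2.135  0.054] tau(tcp ref) 1.683
edge x,z 18.5 24.2 pin a 0.769 tau 0.272
[-9.7534 -0.3968  0.2068  2.0693  0.5664  0.0193  0.1133]
clock 14.175 clamp [  7.9   0.3 113.3] F [-9.41 -1.19 -0.68] M [-0.05   2.03   0.051] tau(tcp ref) 1.628
edge x,z 18.9 24.3 pin a 0.775 tau 0.215
```

Torque has risen from 0.19 to about 0.27 N m, roughly 1 to 1.1 rad past bearing. I'll back off and check.

{"method": "carry_out", "body": {"steps": [[-1, 0, -0.005, 0, 0, 0, 0], [-1, 0, 0, -0.02, 0, 0, 0], [-1, 0, 0, -0.03, 0, 0, 0], [-1, 0, 0, -0.04, 0, 0, 0], [-1, -0.0, -0.03, -0.04, 0, 0, 0], [-1, 0, -0.05, -0.01, 0, 0, 0], [-1, 0, -0.05, 0, 0, 0, 0], [-1, 0, 0, 0, 0, 0, 0], [-1, 0, 0, 0, 0, 0, 0]]}}

```text
clock: 15.3
tcp_pos: [0.4366, 0.0224, 0.255]
orientation: [0.002, 0.716, 0.698, 0.002]
wrist_force: [0.5, -0.1, -0.1]
finger_gap: 0.0002
```

```bash
python3 - <<'E'
from h import *
s=env.get_state();print(s['wrist_force'],s['tcp_pos'])
w=snap('wrist','w2');a=snap('scene','s2');b=snap('side','d2')
I=lambda n,o:cv2.resize(cv2.imread(f'pics/{n}.png')[o[1]:o[1]+100,o[0]:o[0]+133],(399,300),interpolation=cv2.INTER_CUBIC)
cv2.imwrite('pics/fin.png',np.vstack([np.hstack([I('s2',(185,155)),I('d2',(205,155))]),np.hstack([cv2.resize(cv2.imread('pics/w2.png'),(399,300)),I('s0',(185,155))])]))
E
```

```text
[ 0.49543556 -0.05885628 -0.06559491] [0.43660211 0.02238733 0.25498751]
```

View pics/fin.png

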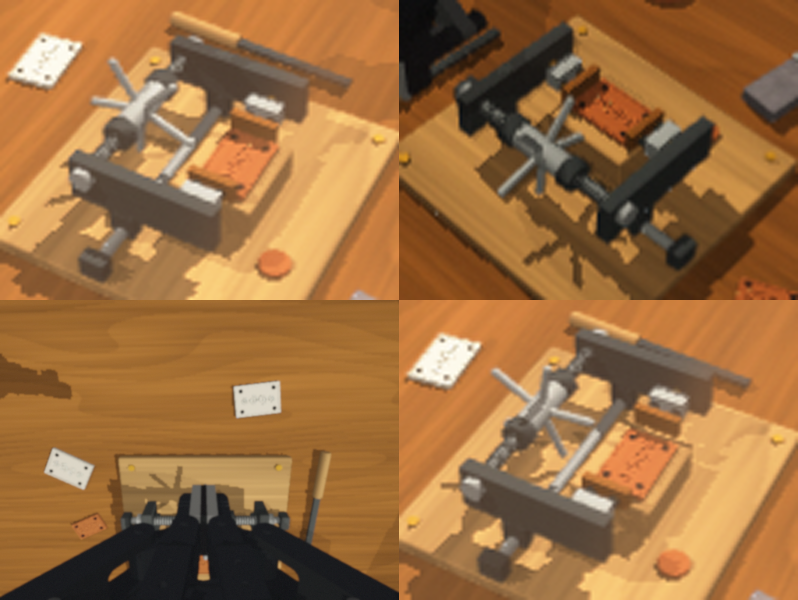

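```bash
python3 - <<'E'
from h import *
from fit import p,W
a=dict(np.load('pics/s2.npz'));b=dict(np.load('pics/d2.npz'))
TA=np.array([[113,62],[93,98],[192,143]])/3+[185,155];TB=np.array([[171,100],[184,138],[141,190],[101,192]])/3+[205,155]
pr=lambda c,th:proj(c,W(p,[[.05*np.sin(th+k*2*np.pi/5),0,.07+.05*np.cos(th+k*2*np.pi/5)] for k in range(5)]))
cs={t:sum(min(np.linalg.norm(pr(c,t)-q,axis=1))**2 for c,T in((a,TA),(b,TB)) for q in T) for t in np.arange(0,1.2566,.02)}
t=min(cs,key=cs.get);print(t,cs[t], 'clock',env.get_state()['clock'])
E
```

```text
0.72 11.862751090267313 clock 15.45
```

```bash
python3 -c "
from workcell import env
print(env.hand_in())"
```

```text
the job is handed in; nothing more can be done
None
```

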